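# Draw out the telescopic handle of the sink plunger and hold it

## Task

The sink plunger is stuck to the sink floor with its telescopic handle pushed in. Squeeze in the red button of its grip and, keeping it squeezed, pull the grip straight up past the first stop to the second, so that both steel tubes are fully out, ready for clearing the drain. Finish while still holding the grip there with the button squeezed in, as the handle springs back when let go, and leave the mug, bowl and spoon rest where they are.

Things in the scene. Friction and masses are not known exactly. Their poses are not given: they have to be found in the camera images.
- plunger: Sink plunger standing upright: a reddish-brown rubber cup (100 mm across, stuck fast to the sink floor), a grey sleeve (26 mm across) up to 120 mm, and on top the telescopic handle with its black grip. Origin at the centre of the cup's underside on the sink floor, z up; its own -x side is the side of the red button (at yaw 0 this faces the robot). It does not turn or tilt.
- grip_mid (a point): Middle of the black grip at button height, on the plunger's axis, axes as plunger; 162 mm over the sink floor with the handle pushed in, 282 mm with both tubes out. The grip is a rounded upright block, 36 mm along x, 30 mm along y, from 34 mm below this point to 26 mm above it. Squeeze it across x: 42 mm over button and opposite face unpressed, 37 mm pressed.
- button_face (a point): Centre of the red button's outer face (19 mm wide, 28 mm tall), 24 mm from the axis on the grip's -x side; it stands out 6 mm from the grip and is pressed along +x. The grip's opposite face is 18 mm from the axis.
- hook (a point): Foot of the thin steel hook that the button works, below the grip on its +x side; it hangs from 32 to 55 mm below grip_mid and reaches 25 mm (30 mm with the button in) from the axis. Keep fingers above it.
- grip_button (a joint): Red button, m: 0 out, 0.005 fully in; 6 N to start it, 12 N fully in. While it is out a hook holds the handle down; from 0.003 on the handle is free. It springs out when let go.
- stage_one (a joint): How far the wider, lower steel tube (21 mm across) has come out of the sleeve, m: 0 in, 0.060 fully out (first stop). Sprung inward: moving it takes about 6 to 9 N of pull on the grip. It comes out first.
- stage_two (a joint): How far the thinner, upper steel tube (16 mm across), which carries the grip, has come out of the lower tube, m: 0 in, 0.060 fully out (second stop). Sprung inward more strongly: about 9 to 13 N, so it begins to move once the lower tube is fully out.
- mug_white: White mug lying on its side in the sink, handle up, about 90 x 108 mm, 103 mm tall over the handle, loose. Origin under its middle. Leave alone.
- glass_bowl: Clear glass bowl in the sink, 117 mm across, 50 mm tall, loose. Origin under its middle. Leave alone.
- spoon_rest: Small oval blue and white spoon rest in the sink, 38 x 68 mm, 16 mm tall, loose. Origin under its middle. Leave alone.
Things that resemble listed ones, but are neither listed nor needed, are in the scene too. There is more than one size of the plunger; the one meant has the size given above.

How it is judged:
By the outcome, as a careful person would: the job done as asked, in the order asked, and still so for the second after the job is handed in, while the arm keeps its last pose, push and grip.
It also fails if it takes over 40 s, if anything falls off the work surface, if the arm or the gripper's body presses on something with over 40 N, if the wrist force passes 120 N, or if a joint passes its speed limit or range.

## Robot

A 6-joint arm with a two-finger parallel gripper is mounted at the origin on a cart in front of the work surface, level with it; the furniture and walls round the work are solid. World frame = base frame: x ahead of the robot, y to its left, z up, the work surface at z = 0. Lengths are in m, angles in degrees, forces in N, time in s.
With the tool pointing down it reaches from about 0.275 to 0.725 m from the base axis. Payload 15.9 kg.
Tool frame: the origin (TCP) lies on the centre line of the jaws, within the pads' length; the fingertips stand 17 mm ahead of it and the grasp point (between the pads) lies 2 mm behind it (robot.tcp_to_tips is the distance from the TCP to the fingertips, in m); z points along the fingers, y is the line along which they close (so a half turn about z gives the same grasp; the last joint's range is limited). The gripper opens to 85 mm and grips with 20 to 120 N. Pads are 22 mm wide; open, the fingers measure 114 mm over their backs; the gripper's body (76 mm by 85 mm) begins 54 mm behind the grasp point. The pads swing forward as they close: fully open they stand 13 mm farther back than shut.
Start: joints at [72.365, 12.198, -1.971, 75.831, 0, 90], TCP at [0.151, 0.476, 0.248] pointing down, gripper open.
Joint ranges: [-170.91, 170.91], [-42.67, 98.43], [-65.05, 77.54], [-120.47, 116.71], [-90, 82.35], [-180, 180]. Speed limits (degrees/s): [108.29, 108.29, 136.94, 147.25, 180, 180].

## Interface

Orientations are given as a 3x3 rotation matrix whose columns are the frame's x, y, z axes.
In Python, from station import robot, imaging gives the robot as it stands.
- The arm moves only by the tool apply_moves, never from a script. Its argument "rows" is a list of rows, each a list of 5 numbers: the gripper's target within -1 to 1 (shut at 1, half-way at 0, fully open at -1), then the shift along the tool's x, y, z each as a share of 10 cm, from -1 to 1, then the turn about the tool's z as a share of pi/4 rad, from -1 to 1. In form: [[grip, tx, ty, tz, spin], ...]. A call has 1 to 10 rows; each row shifts and turns the commanded pose from where the row before left it, along the tool's axes as they then stand; what a row does not reach is not made up. A row lasts 1/8 s, in which the tool goes at most 62.5 mm and 10.7 degrees, less where a joint would pass 70% of its speed; a pose out of reach is approached as far as the arm can. A call with a number of a shift or a turn outside -1 to 1 is refused whole. A call with a gripper value outside its range is refused whole. The fingers move at their own pace and stop on an object; "force" is the grip in N (left out, the last holds). Time passes only in rows, so rows that do not move let the fingers close. It gives the time, the measured TCP pose, the force, the opening and the grip force at its end, in the units of the state.
- robot.read_state(): the state, without advancing time (a new reading comes with each control period).
- imaging.read_camera(name): name is "side" or "top" or "wrist"; returns a dict with "color" (400x640x3 uint8, red, green, blue), "mtx" (3x3 intrinsics, pixels), "rvec" (rotation vector, rad) and "tvec" (3), from world to camera coordinates, as OpenCV has them; the wrist camera has in their place "mount" (4x4, takes a point from camera to tool coordinates, whose origin is the TCP and whose axes are the flange's). Camera axes: x right, y down, z forward; pixel columns grow to the right and rows downward; lengths in m; the calibration is good to about 2 mm. A picture is of the moment at which its call begins: read the wrist's pose just before it. There is no depth.
- robot.finish_job(): hands the job in; it is judged then, once.
The state is a dict: "time": time; "joint_positions": joint angles; "dq": joint speeds; "joint_torque": joint torques, N m; "tool_pos": TCP position; "orientation": TCP orientation; "ft_force": force on the tool from outside, world axes, zero at the start; "moment": the same for the moment, N m; "finger_gap": finger opening in m; "gripper_force": force on a finger pad.
Only numpy, scipy, OpenCV 4.12 (cv2) and the standard library are available. Lean on these libraries where they do the work, as an engineer would, in place of code of your own. Each camera call takes 0.05 s, during which the arm holds its last target. There are 200 camera calls.

## Working session

There is one attempt and no reset: what is moved stays moved. The work goes in short steps, Python scripts to look and compute and a tool call to move; the robot and the scene stay as the last step left them, time stands still between calls to the robot, and variables do not carry over. Pictures are saved under pics/ and viewed, at most 10 in all, crops included, and the job is handed in when it is done.

Besides the shell and the picture viewer there is one more tool, called after ">>>" by a JSON object that holds its "fn" and its "kwargs". apply_moves: Moves the arm, as the interface text tells. Its arguments: {"type":"object","properties":{"rows":{"type":"array","items":{"type":"array","items":{"type":"number","minimum":-1,"maximum":1}}},"force":{"type":"number"}},"required":["rows"]}

```bash
mkdir -p pics; ls
cat > h.py <<'E'
import numpy as np, cv2, json
from station import robot, imaging
def cam(name, save=None):
    s=robot.read_state(); c=imaging.read_camera(name)
    if save: cv2.imwrite(f'pics/{save}.png', c['color'][...,::-1])
    K=np.array(c['mtx'])
    if name=='wrist':
        T=np.eye(4);T[:3,:3]=s['orientation'];T[:3,3]=s['tool_pos'];M=T@np.array(c['mount'])
        R=M[:3,:3].T;t=-R@M[:3,3]
    else:
        R=cv2.Rodrigues(np.array(c['rvec'],float))[0];t=np.array(c['tvec'],float).ravel()
    return c['color'],K,R,t
def ray(K,R,t,u,v):
    d=R.T@np.linalg.solve(K,[u,v,1.]);return -R.T@t,d/np.linalg.norm(d)
def plane(K,R,t,u,v,z):
    o,d=ray(K,R,t,u,v);return o+d*(z-o[2])/d[2]
def tri(r1,r2):
    A=np.c_[r1[1],-r2[1]];s=np.linalg.lstsq(A,r2[0]-r1[0],rcond=None)[0]
    a=r1[0]+s[0]*r1[1];b=r2[0]+s[1]*r2[1];return (a+b)/2,np.linalg.norm(a-b)
def proj(K,R,t,p):
    q=K@(R@np.array(p)+t);return q[:2]/q[2]
E
python3 - <<'E'
from h import *
for n in ['side','top','wrist']:
    c,K,R,t=cam(n,n+'0'); np.savez(n+'0.npz',c=c,K=K,R=R,t=t); print(n,K[0,0],-R.T@t,R[2])
a=[cv2.imread(f'pics/{n}0.png') for n in ['side','top']]
cv2.imwrite('pics/both.png',cv2.resize(np.vstack(a),(480,600)))
s=robot.read_state();print(s['tool_pos'],s['orientation'],s['finger_gap'],s['time'])
E
```

```text
pics
side 513.2135601241587 [ 0.42708325 -0.74182597  0.68755931] [ 0.16807753  0.73537275 -0.65648828]
top 460.7714219329044 [ 0.41817715 -0.13575508  0.94300768] [ 0.17541349 -0.0046512  -0.98448386]
wrist 300.0132844158623 [0.07808105 0.50057408 0.37400871] [ 0.29005678 -0.09086461 -0.95268604]
[0.15141745 0.47627281 0.24795217] [[-9.52982037e-01  3.03026696e-01 -2.42858729e-04]
 [ 3.03026793e-01  9.52981724e-01 -7.72026911e-04]
 [-2.50483343e-06 -8.09320480e-04 -9.99999672e-01]] 0.0853696487113581 0.15
```

View pics/top0.png

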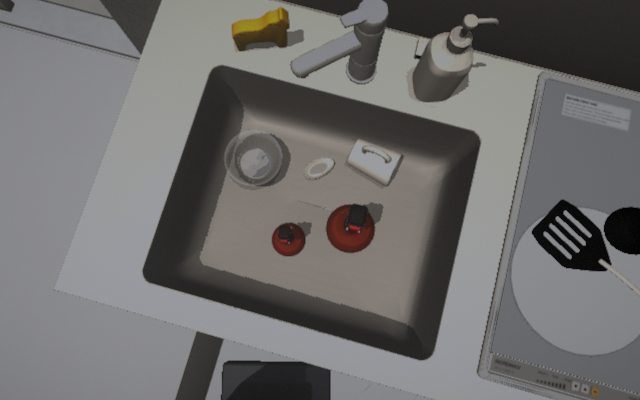

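View pics/side0.png

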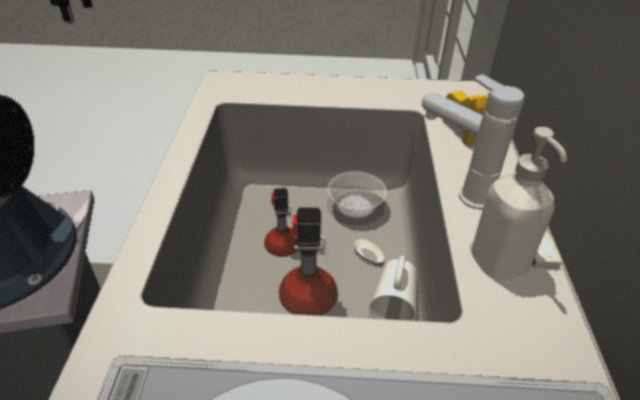

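Two candidates: the small plunger (top 288,238; side 281,225) and the large one (top 351,228; side 309,270). I'll measure both and enlarge them.

Run:
```python
from h import *
T=np.load('top0.npz');S=np.load('side0.npz')
g=lambda d:(d['K'],d['R'],d['t'])
for n,D in (('top',T),('side',S)):
    c=D['c'];hsv=cv2.cvtColor(c,cv2.COLOR_RGB2HSV)
    m=(((hsv[...,0]<12)|(hsv[...,0]>170))&(hsv[...,1]>130)&(hsv[...,2]>50)).astype(np.uint8)
    k,l,st,ce=cv2.connectedComponentsWithStats(m)
    for i in range(1,k):
        if st[i,4]>8: print(n,st[i],ce[i].round(1), c[l==i].mean(0).round())
# sink floor height from spoon rest
for nm,a,b in (('spoon',(319,168),(369,250)),('bigtop',(357,212),(309,213)),('smalltop',(286,229),(280,192))):
    p,e=tri(ray(*g(T),*a),ray(*g(S),*b));print(nm,p.round(3),e.round(4))
ct=T['c'][195:265,260:390,::-1];cs=S['c'][175:325,240:360,::-1]
a=cv2.resize(ct,None,fx=5.5,fy=5.5,interpolation=3)[:, :]
b=cv2.resize(cs,None,fx=4,fy=4,interpolation=3)
cv2.imwrite('pics/crop1.png',b);cv2.imwrite('pics/crop2.png',a)
print(a.shape,b.shape)
```

```text
top [ 327  205   47   47 1281] [347.6 231.9] [83. 35. 28.]
top [273 224  31  32 530] [287.9 242.6] [82. 36. 29.]
side [271 193   4  11  20] [272.7 197. ] [118.  50.  46.]
side [265 215  33  41 712] [281.7 240.1] [105.  45.  35.]
side [ 280  268   55   46 1807] [306.1 291.5] [105.  49.  39.]
spoon [ 0.662 -0.137  0.019] 0.0024
bigtop [ 0.54  -0.201  0.187] 0.0029
smalltop [ 0.516 -0.079  0.131] 0.0053
(385, 715, 3) (600, 480, 3)
```

View pics/crop1.png

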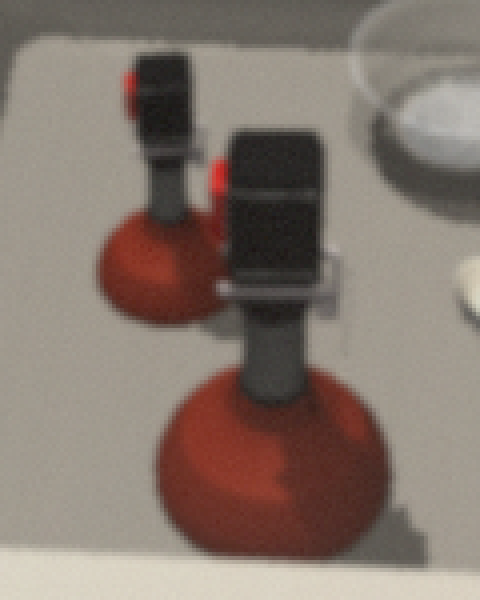

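View pics/crop2.png

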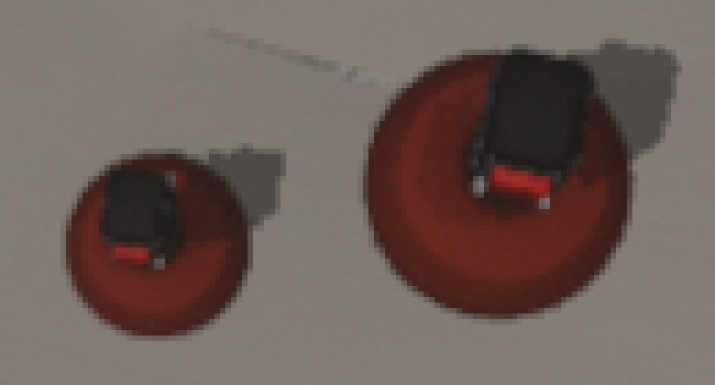

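The crops show the big plunger's cup at about 47 px in the top view (≈95 mm) against 32 px (≈63 mm) for the small one. Its grip top triangulates to 0.187 m, where 0.188 m is expected. So the big one (top 351,228) is meant, and its red button faces the robot side. Next I'll get its axis, yaw and the sink rim height.

Run:
```python
from h import *
T=np.load('top0.npz');S=np.load('side0.npz');W=np.load('wrist0.npz')
g=lambda d:(d['K'],d['R'],d['t'])
for nm,a,b in (('nearright',(435,355),(148,300)),('farright',(478,135),(458,318)),('farleft',(218,70),(422,112)),('spout',(298,68),(428,100)),('mughandle',(376,150),(402,262))):
    p,e=tri(ray(*g(T),*a),ray(*g(S),*b));print(nm,p.round(3),e.round(4))
P=lambda u,v,z:plane(*g(T),260+u/5.5,195+v/5.5,z)[:2].round(4)
print('cup',P(498,184,.03),'d',np.linalg.norm(P(365,184,.03)-P(630,184,.03)))
print('button',P(520,182,.17)); print('dots',P(480,186,.13),P(544,203,.13))
print('topedge',P(508,52,.188),P(592,62,.188),'right',P(592,62,.188),P(578,168,.188))
s=robot.read_state();print(imaging.read_camera('wrist')['mount'])
```

```text
nearright [ 0.316 -0.322  0.191] 0.0023
farright [ 0.68  -0.412  0.18 ] 0.0006
farleft [0.801 0.044 0.18 ] 0.011
spout [ 0.742 -0.103  0.297] 0.0005
mughandle [ 0.676 -0.245  0.1  ] 0.0015
cup [ 0.5339 -0.2012] d 0.09610629531929736
button [ 0.5169 -0.1979]
dots [ 0.5206 -0.1882] [ 0.5153 -0.2089]
topedge [ 0.5542 -0.193 ] [ 0.5514 -0.2184] right [ 0.5514 -0.2184] [ 0.519  -0.2139]
[[ 1.52806085e-03 -9.52687228e-01 -3.03948532e-01  7.72570156e-02]
 [ 9.99997245e-01  9.14246336e-04  2.16176676e-03  8.45749365e-04]
 [-1.78160375e-03 -3.03950998e-01  9.52686001e-01 -1.26112310e-01]
 [ 0.00000000e+00  0.00000000e+00  0.00000000e+00  1.00000000e+00]]
```

>>> {"fn": "apply_moves", "kwargs": {"rows": [[-1, -0.36, -0.33, -0.05, 0], [-1, -0.36, -0.33, -0.05, 0], [-1, -0.36, -0.33, -0.05, 0], [-1, -0.36, -0.33, -0.05, 0], [-1, -0.36, -0.33, -0.05, 0], [-1, -0.36, -0.33, -0.05, 0], [-1, -0.36, -0.33, -0.05, 0], [-1, -0.36, -0.33, -0.05, 0], [-1, -0.36, -0.33, -0.05, 0], [-1, -0.36, -0.33, -0.05, 0]], "force": 50}}

```text
time: 1.45
tool_pos: [0.3951, 0.0513, 0.2985]
orientation: [[-0.953, 0.303, 0.0], [0.303, 0.953, 0.0], [-0.0, 0.0, -1.0]]
ft_force: [0.5, 0.7, -0.1]
finger_gap: 0.0853
gripper_force: 0.0
```

>>> {"fn": "apply_moves", "kwargs": {"rows": [[-1, -0.36, -0.33, 0, 0], [-1, -0.36, -0.33, 0, 0], [-1, -0.36, -0.33, 0, 0], [-1, -0.36, -0.33, 0, 0], [-1, -0.36, -0.33, 0, 0], [-1, -0.34, -0.33, 0, 0]]}}

```text
time: 2.2
tool_pos: [0.5391, -0.2021, 0.298]
orientation: [[-0.953, 0.303, -0.0], [0.303, 0.953, 0.0], [0.0, 0.0, -1.0]]
ft_force: [0.2, -0.3, 0.2]
finger_gap: 0.0857
gripper_force: 0.0
```

>>> {"fn": "apply_moves", "kwargs": {"rows": [[-1, 0, 0, 0, 0.2], [-1, 0, 0, 0, 0.2], [-1, 0, 0, 0, 0.2], [-1, 0, 0, 0, 0.2], [-1, 0, 0, 0, 0.2], [-1, 0, 0, 0, 0.2], [-1, 0, 0, 0, 0.2], [-1, 0, 0, 0, 0.2], [-1, 0, 0, 0, 0.22], [-1, 0, 0, 0, 0]]}}

```text
time: 3.45
tool_pos: [0.5385, -0.2006, 0.2981]
orientation: [[0.165, 0.986, -0.0], [0.986, -0.165, 0.0], [0.0, -0.0, -1.0]]
ft_force: [-0.2, 0.0, 0.6]
finger_gap: 0.0854
gripper_force: 0.0
```

Run:
```python
from h import *
c,K,R,t=cam('wrist'); np.savez('w1.npz',c=c,K=K,R=R,t=t)
cv2.imwrite('pics/w1.png',cv2.resize(c[...,::-1],(800,500)))
s=robot.read_state();print(s['tool_pos'],s['orientation'],s['joint_positions'])
```

```text
[ 0.53848908 -0.20055679  0.29816902] [[ 1.61858316e-01  9.86813969e-01 -2.76423988e-04]
 [ 9.86814006e-01 -1.61858293e-01  1.04119770e-04]
 [ 5.80053284e-05 -2.89631714e-04 -9.99999956e-01]] [-2.04275550e+01  2.15220998e+01  1.78299621e+01  8.63247864e+01
  6.26731699e-05  7.88872205e+01]
```

View pics/w1.png

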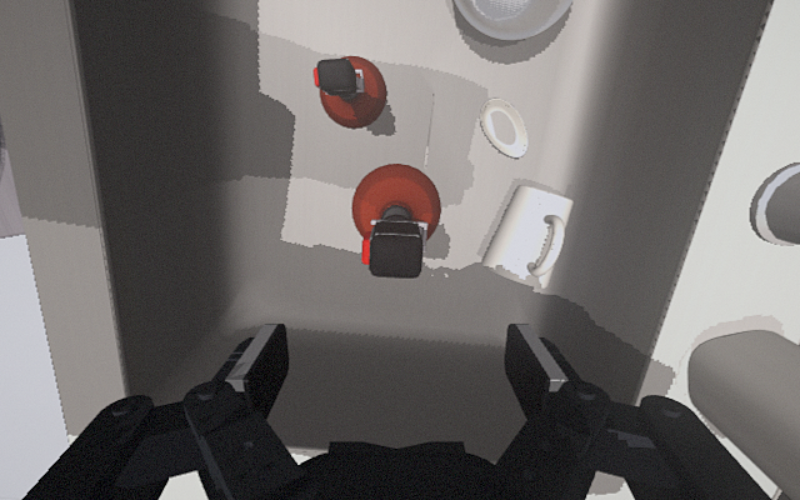

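The wrist view shows the big plunger's grip at about (397,250) in the picture (native 318,200), with the button on its left, between the open jaws. I'll measure the grip's top face and the button.

Run:
```python
from h import *
D=np.load('w1.npz');c=D['c'];g=(D['K'],D['R'],D['t'])
x0,y0,x1,y1=270,125,370,230
k=6;cv2.imwrite('pics/w1c.png',cv2.resize(cv2.convertScaleAbs(c[y0:y1,x0:x1,::-1],alpha=1.6),None,fx=5.6,fy=5.6,interpolation=cv2.INTER_CUBIC))
m=np.zeros(c.shape[:2],np.uint8);m[170:230,285:345]=(c[170:230,285:345].max(2)<62)
n,l,st,ce=cv2.connectedComponentsWithStats(m);i=1+st[1:,4].argmax();print(st[i],ce[i])
q,_=cv2.findContours((l==i).astype(np.uint8),0,2)
r=cv2.minAreaRect(max(q,key=len));print(r,cv2.boxPoints(r))
for v in range(174,226,4): 
    xs=np.where(l[v]==i)[0]; print(v,xs.min() if len(xs) else None,xs.max() if len(xs) else None)
```

```text
[ 296  177   42   45 1511] [316.94639312 200.31568498]
((316.5, 199.0), (44.0, 41.0), 90.0) [[296. 177.]
 [337. 177.]
 [337. 221.]
 [296. 221.]]
174 None None
178 301 328
182 300 334
186 299 335
190 298 336
194 296 337
198 296 337
202 297 337
206 297 337
210 296 336
214 296 336
218 298 335
222 None None
```

View pics/w1c.png

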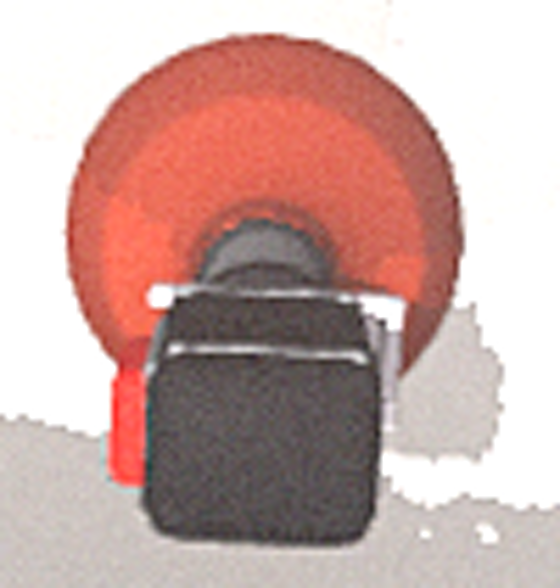

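Run:
```python
from h import *
D=np.load('w1.npz');g=(D['K'],D['R'],D['t'])
P=lambda u,v,z:plane(*g,270+(u+.5)/5.6-.5,125+(v+.5)/5.6-.5,z)[:2]
an=lambda a,b:np.degrees(np.arctan2(*(b-a)[::-1])).round(1)
z=.188
L,Rr,U,B=P(144,448,z),P(381,455,z),P(265,353,z),P(258,541,z)
print('centre',(L+Rr)/2,(U+B)/2,'size',np.linalg.norm(L-Rr),np.linalg.norm(U-B))
print('yaws',an(P(165,348,z),P(365,358,z)),an(P(165,535,z),P(355,543,z)),an(P(150,290,.128),P(405,305,.128)))
print('button outer',P(112,428,.17)); 
c0,c1=P(68,235,.03),P(462,240,.03);print('cup',(c0+c1)/2,np.linalg.norm(c0-c1), P(265,35,.03))
```

```text
centre [ 0.53936519 -0.19787238] [ 0.53926995 -0.19741056] size 0.03500274247263692 0.029112483516273165
yaws -12.4 -12.0 -12.8
button outer [ 0.51556253 -0.19579786]
cup [ 0.54035484 -0.1952716 ] 0.093309537727476 [ 0.54795025 -0.14921301]
```

Grip centre is (0.539, -0.198) and yaw about -12.4°. The measured size of 35×29 mm and the 24 mm button offset both agree with the description. Descending.

>>> {"fn": "apply_moves", "kwargs": {"rows": [[-1, 0.02, 0, 0, 0.07], [-1, 0, 0, 0.2, 0], [-1, 0, 0, 0.2, 0], [-1, 0, 0, 0.2, 0], [-1, 0, 0, 0.2, 0], [-1, 0, 0, 0.2, 0], [-1, 0, 0, 0.2, 0], [-1, 0, 0, 0.16, 0], [-1, 0, 0, 0, 0], [-1, 0, 0, 0, 0]]}}

```text
time: 4.75
tool_pos: [0.5391, -0.1987, 0.163]
orientation: [[0.218, 0.976, 0.001], [0.976, -0.218, -0.0], [-0.0, 0.001, -1.0]]
ft_force: [0.1, -0.1, 0.5]
finger_gap: 0.0855
gripper_force: 0.0
```

Run:
```python
from h import *
s=robot.read_state();print(s['tool_pos'],s['orientation'],s['ft_force'])
w=cam('wrist')[0];sd=cam('side')[0]
a=cv2.resize(w[130:330,160:480,::-1],(640,400));b=cv2.resize(sd[140:330,220:400,::-1],None,fx=2,fy=2)
cv2.imwrite('pics/w2.png',cv2.convertScaleAbs(a,alpha=1.5))
```

```text
[ 0.53910711 -0.19871476  0.16301271] [[ 2.17913075e-01  9.75967991e-01  6.09782849e-04]
 [ 9.75968178e-01 -2.17912975e-01 -2.25689381e-04]
 [-8.73860171e-05  6.44309323e-04 -9.99999789e-01]] [ 0.05390427 -0.14257989  0.53881704]
```

View pics/w2.png

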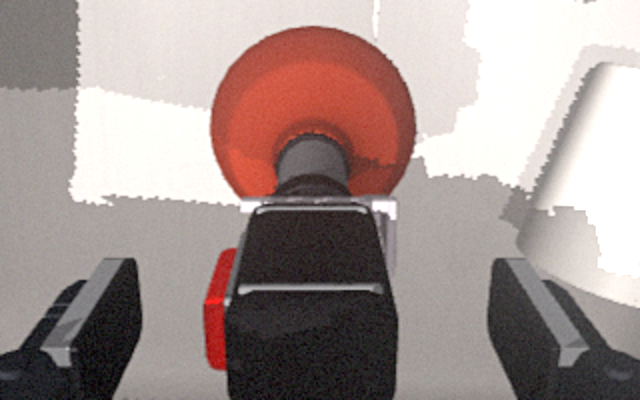

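The picture shows the grip (button left at 220,310) well aligned between the pads (140 and 490), so I'll close.

>>> {"fn": "apply_moves", "kwargs": {"rows": [[0, 0, 0, 0, 0], [0, 0, 0, 0, 0], [1, 0, 0, 0, 0], [1, 0, 0, 0, 0], [1, 0, 0, 0, 0], [1, 0, 0, 0, 0], [1, 0, 0, 0, 0], [1, 0, 0, 0, 0]], "force": 50}}

```text
time: 5.85
tool_pos: [0.5383, -0.1985, 0.1627]
orientation: [[0.219, 0.976, -0.001], [0.976, -0.219, 0.0], [-0.0, -0.001, -1.0]]
ft_force: [-5.4, 1.6, 9.1]
finger_gap: 0.0354
gripper_force: 49.9
```

>>> {"fn": "apply_moves", "kwargs": {"rows": [[1, 0, 0, -0.05, 0], [1, 0, 0, -0.05, 0], [1, 0, 0, -0.05, 0], [1, 0, 0, -0.05, 0], [1, 0, 0, 0, 0]]}}

```text
time: 6.48
tool_pos: [0.5383, -0.1985, 0.1825]
orientation: [[0.22, 0.976, -0.001], [0.976, -0.22, 0.0], [0.0, -0.001, -1.0]]
ft_force: [-5.6, 0.8, -4.8]
finger_gap: 0.0349
gripper_force: 50.9
```

Run:
```python
from h import *
w=cam('wrist')[0];sd=cam('side')[0]
a=cv2.resize(w[130:330,200:440,::-1],(480,400));b=cv2.resize(sd[130:330,220:380,::-1],(320,400))
cv2.imwrite('pics/w3.png',cv2.convertScaleAbs(np.hstack([a,b]),alpha=1.4))
```

```text
(no output)
```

View pics/w3.png

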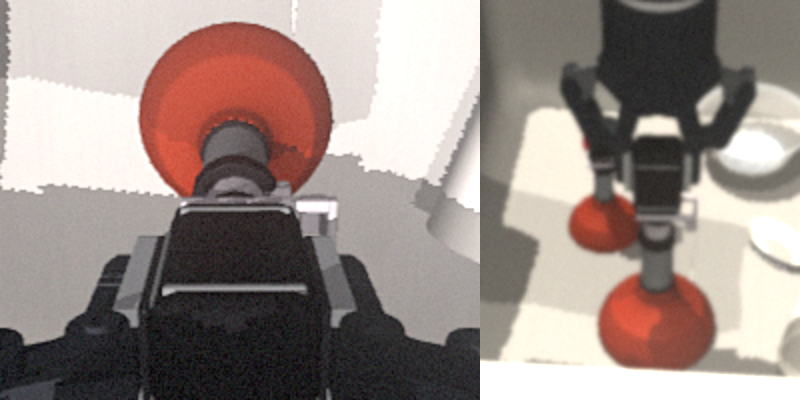

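The button is in (the hook has shifted out) and bright tube shows above the sleeve, so the handle is coming out. Continuing.

>>> {"fn": "apply_moves", "kwargs": {"rows": [[1, 0, 0, -0.08, 0], [1, 0, 0, -0.08, 0], [1, 0, 0, -0.08, 0], [1, 0, 0, -0.08, 0], [1, 0, 0, -0.06, 0], [1, 0, 0, -0.04, 0], [1, 0, 0, -0.04, 0], [1, 0, 0, -0.04, 0], [1, 0, 0, 0, 0]], "force": 60}}

```text
time: 7.7
tool_pos: [0.5383, -0.1985, 0.2327]
orientation: [[0.22, 0.976, -0.001], [0.976, -0.22, 0.0], [0.0, -0.001, -1.0]]
ft_force: [-6.7, 0.5, -8.7]
finger_gap: 0.0354
gripper_force: 61.5
```

>>> {"fn": "apply_moves", "kwargs": {"rows": [[1, 0, 0, -0.06, 0], [1, 0, 0, -0.06, 0], [1, 0, 0, -0.06, 0], [1, 0, 0, -0.06, 0], [1, 0, 0, -0.06, 0], [1, 0, 0, -0.06, 0], [1, 0, 0, 0, 0]]}}

```text
time: 8.57
tool_pos: [0.5383, -0.1985, 0.2688]
orientation: [[0.22, 0.976, -0.001], [0.976, -0.22, 0.0], [-0.0, -0.001, -1.0]]
ft_force: [-7.2, 0.2, -9.7]
finger_gap: 0.0354
gripper_force: 61.3
```

>>> {"fn": "apply_moves", "kwargs": {"rows": [[1, 0, 0, -0.04, 0], [1, 0, 0, -0.04, 0], [1, 0, 0, -0.03, 0], [1, 0, 0, -0.02, 0], [1, 0, 0, 0, 0], [1, 0, 0, 0, 0]]}}

```text
time: 9.32
tool_pos: [0.5383, -0.1985, 0.2815]
orientation: [[0.22, 0.976, -0.001], [0.976, -0.22, 0.0], [0.0, -0.001, -1.0]]
ft_force: [-6.9, 0.9, -10.1]
finger_gap: 0.035
gripper_force: 61.6
```

>>> {"fn": "apply_moves", "kwargs": {"rows": [[1, 0, 0, -0.01, 0], [1, 0, 0, 0, 0], [1, 0, 0, 0, 0]]}}

```text
time: 9.7
tool_pos: [0.5383, -0.1985, 0.2824]
orientation: [[0.22, 0.976, -0.001], [0.976, -0.22, 0.0], [0.0, -0.001, -1.0]]
ft_force: [-6.2, 0.8, -11.2]
finger_gap: 0.0351
gripper_force: 61.5
```

>>> {"fn": "apply_moves", "kwargs": {"rows": [[1, 0, 0, -0.01, 0], [1, 0, 0, 0, 0], [1, 0, 0, 0, 0]]}}

```text
time: 10.07
tool_pos: [0.5383, -0.1985, 0.283]
orientation: [[0.22, 0.976, -0.002], [0.976, -0.22, 0.001], [0.0, -0.002, -1.0]]
ft_force: [-4.9, -0.0, -17.0]
finger_gap: 0.0352
gripper_force: 63.5
```

>>> {"fn": "apply_moves", "kwargs": {"rows": [[1, 0, 0, -0.01, 0], [1, 0, 0, 0, 0], [1, 0, 0, 0, 0]]}}

```text
time: 10.45
tool_pos: [0.5383, -0.1985, 0.2831]
orientation: [[0.22, 0.976, -0.003], [0.976, -0.22, 0.001], [0.0, -0.003, -1.0]]
ft_force: [-4.1, -1.0, -27.6]
finger_gap: 0.0353
gripper_force: 64.4
```

The force rises steeply at 0.283 m, after 120 mm of travel, so this is the second stop. I'll confirm it in a picture and with a hold.

>>> {"fn": "apply_moves", "kwargs": {"rows": [[1, 0, 0, 0.005, 0], [1, 0, 0, 0, 0], [1, 0, 0, 0, 0], [1, 0, 0, 0, 0], [1, 0, 0, 0, 0], [1, 0, 0, 0, 0], [1, 0, 0, 0, 0], [1, 0, 0, 0, 0]]}}

```text
time: 11.45
tool_pos: [0.5383, -0.1984, 0.2831]
orientation: [[0.22, 0.976, -0.002], [0.976, -0.22, 0.001], [0.0, -0.002, -1.0]]
ft_force: [-5.2, 0.1, -25.1]
finger_gap: 0.0353
gripper_force: 64.6
```

Run:
```python
from h import *
w=cam('wrist')[0];sd=cam('side')[0]
a=cv2.resize(w[130:330,200:440,::-1],(480,400));b=cv2.resize(sd[130:330,220:380,::-1],(320,400))
cv2.imwrite('pics/w4.png',cv2.convertScaleAbs(np.hstack([a,b]),alpha=1.4))
```

```text
(no output)
```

View pics/w4.png

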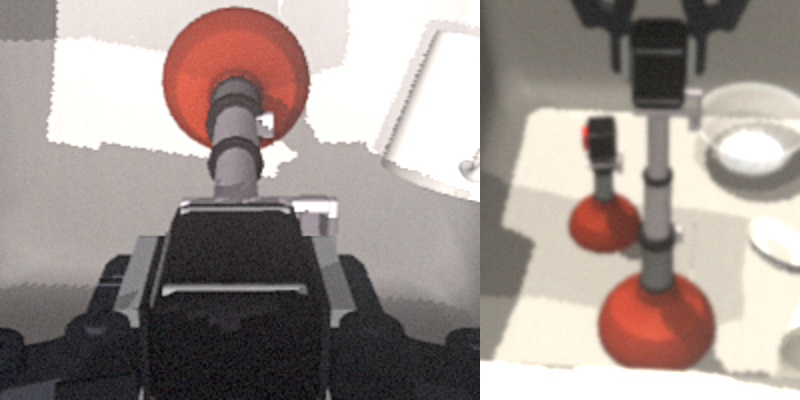

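Both steel tubes are fully out. The grip has not slipped (same place in the jaws), the hook is still out, and the other items are undisturbed.

```bash
python3 -c "
from station import robot
print(robot.finish_job())"
```

```text
the job is handed in; nothing more can be done
None
```

I squeezed in the large plunger's button, pulled the grip 120 mm up to the second stop so both tubes are out, and handed the job in at about 11.5 s, still holding it with the button in; the mug, bowl and spoon rest were not touched.

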